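# Take the push-fit end fitting off the air line in the vise

### The job

Take the push-fit end fitting off the rigid air line held in the vise: its claws are under load, so while squeezing its release ring towards the block, push it gently further onto the line just until the ring drops fully down, without ramming the line into the seal seat at the bottom, and keep the ring down while you pull the fitting straight off the end of the line. Do not force or wrench it while it is still locked, and do not crush the ring. Then put the fitting down gently, flat on one of the sides of its block, in the shallow steel tray and let go; never drop it on the bench, and leave the other things lying about alone.

Things in the scene. Friction and masses are not known exactly. Their poses are not given: they have to be found in the camera images.
- fitting: Push-fit end fitting, 0.3 to 0.45 kg: a square aluminium block, 44 mm long (along its x), 48 x 48 mm across, with a black release ring in front of its mouth; 56 mm long overall, 50 mm with the ring pressed. Origin on the bore axis; x out of the mouth, along the line towards the vise; z up at the start. Closed back face at x = -24 mm, mouth face at +20 mm.
- ring_top (a point): point on the fitting at the top of the ring's rim when the ring is out: x = +32 mm (ring's outer face), 23.5 mm above the bore axis. The ring is a disc 47 mm across, 6 mm thick. The line (18 mm) fills its middle, so press it on the rim standing 9 to 23 mm above the axis. One grip from above, ring against back face, 15 to 20 N, works it.
- ring (a joint): travel of the release ring along the fitting's -x: 0 = out, 0.006 m = down on the block. Springy: 4 N starts it, 8 N holds it fully down; it springs back out. While the claws are hooked under load it stops after 1 to 2 mm, whatever the squeeze; once they are free it drops all the way, opens the claws, and the fitting slides off the line (40 mm of travel).
- claws (a point): point on the bore axis (fitting's x = +10 mm) where two hidden claws hook behind a lip of the line. A spring (3 to 7 N) pushes the fitting outwards, so they start hooked. Pushing it further on (to the vise) frees them after 2.6 to 8.6 mm, different every time: feel for it. 3 mm later the line meets the soft seal seat (spoiled over 10 N). Over 20 N of pull or 25 N of squeeze strains hooked claws.
- line_end (a point): centre of the open end of the rigid steel air line: a straight level tube 18 mm in diameter, axis 90 mm above the bench, clamped in the vise. x points along the line from its end towards the vise, z up. It reaches to 17.5 mm from the outside of the fitting's back face; between the ring and the vise jaws about 65 mm of bare line is exposed.
- vise: blue bench vise, fixed, with the line in its jaws. Origin on the bench straight below the line's end; x along the line towards the jaws, which begin 104 mm from the origin, are 94 mm wide and reach 105 mm above the bench.
- tray: shallow steel parts tray, fixed to the bench, empty: 180 x 180 mm, walls 26 mm high and 4 mm thick, floor 4 mm thick. Origin in the middle of its underside, z up. With the fitting flat on its floor the fitting's axis is 28 mm above the bench.
- wrench: bystander: open-ended wrench, 160 mm long, lying flat; origin in the middle of its underside, length along its x.
- screwdriver: bystander: screwdriver lying flat; length along its x.
- sleeve: bystander: round brass sleeve standing upright, 44 mm in diameter, 45 mm high; origin in the middle of its underside.
Mind the look-alikes: they are no part of the job. What is meant by the fitting is not brown, green or turquoise, and is the smaller of those in its own colour.

How it is judged:
On the way, in this order (a step that is already met when the one before it is completed fails the run):
1. the release ring is pressed down (5 mm or more of its 6 mm) while the line is still in the fitting (value of joint ring above 0.005 m and x of fitting in the frame of line_end above 0.004 m), for 0.1 s.
2. the fitting is off the end of the line (x of fitting in the frame of line_end below -0.035 m and height (world z) of fitting above 0.06 m), for 0.1 s.
At the end, for the whole second after the job is handed in: the fitting lies flat on a side of its block on the floor of the tray (bore level within 0.17 rad, centre less than 34 mm above the tray's underside and within 80 mm of the tray's centre along each of its sides), at rest, with the ring sprung back out to within 2 mm (x of fitting in the frame of tray between -0.08 and 0.08 m and y of fitting in the frame of tray between -0.08 and 0.08 m and z of fitting in the frame of tray below 0.034 m and angle between fitting's own x axis and vertical between 1.4 and 1.74 rad and value of joint ring below 0.002 m and linear speed of fitting below 0.02 m/s and contact force between fitting and tray above 0.5 N); the robot touches nothing.
It fails at once if the fitting is forced on the line (over 50 N between fitting and line) (contact force between fitting and vise above 50 N).
It fails at once if the line is rammed into the seal seat (over 10 N on the seat) (contact force between seal_seat_c0 and vise above 10 N).
It fails at once if the ring and block are crushed (over 90 N from the fingers) (contact force between the fingers and fitting above 90 N).
It fails at once if the fitting is dropped on the bench or banged down in the tray (over 60 N) (contact force between fitting and tray above 60 N or (height (world z) of fitting below 0.05 m and horizontal distance between fitting and tray above 0.14 m)).
It fails at once if a bystander is moved by more than 20 mm (distance of any of wrench, screwdriver, sleeve from where it was at the start of the episode above 0.02 m).
It also fails if it takes over 64 s, if anything falls off the work surface, if the arm or the gripper's body presses on something with over 40 N, if the wrist force passes 120 N, or if a joint passes its speed limit or range.

### The arm

A 6-joint arm with a two-finger parallel gripper is mounted at the origin on the work surface. World frame = base frame: x ahead of the robot, y to its left, z up, the work surface at z = 0. Lengths are in m, angles in rad, forces in N, time in s.
With the tool pointing down it reaches from about 0.2 to 0.875 m from the base axis. Payload 3.4 kg.
Tool frame: the origin (TCP) lies at the very end of the fingers, on their centre line; the grasp point (between the pads) lies 19 mm behind it; z points along the fingers, y is the direction in which the jaws open and shut (so a half turn about z gives the same grasp; the last joint's range is limited). The gripper opens to 94 mm and grips with 3 to 60 N. Pads are 16 mm wide; open, the fingers measure 119 mm over their backs; the gripper's body (75 mm by 177 mm) begins 78 mm behind the grasp point.
Start: joints at [-1.38, 0.276, 1.505, -0, 1.361, -0.121], TCP at [0.176, -0.547, 0.205] pointing down, gripper open.
Joint ranges: [-2.89, 2.89], [-0.75, 2.08], [0.22, 2.7], [-1.18, 4.32], [0.11, 2.71], [-2.7, 2.7]. Speed limits (rad/s): [2.57, 2.57, 3.14, 3.14, 3.14, 3.14].

### API

Orientations are given as a unit quaternion [w, x, y, z].
In Python, from workcell import sense, read_camera, camera_info, robot gives the robot as it stands.
- The arm moves only by the tool arm_command, never from a script. Its argument "motion" is a list of rows, each a list of 5 numbers: the shift along the tool's x, y, z in mm, then the turn about the tool's z in degrees, then the opening, from 0 (shut) to 1 (fully open). In form: [[x, y, z, yaw, gripper], ...]. A call has 1 to 8 rows; each row is the pose to reach, as a shift and turn from the pose measured when the call began, along the tool's axes at that moment; what a row does not reach only later rows make up. A row lasts 1/10 s, in which the tool goes at most 50 mm and 8.59 degrees, less where a joint would pass 70% of its speed; a pose out of reach is approached as far as the arm can. A call with a gripper value outside its range is refused whole. The fingers move at their own pace and stop on an object; "grip_force" is the grip in N (left out, the last holds). Time passes only in rows, so rows that repeat a pose let the fingers close. It gives the time, the measured TCP pose, the force and the opening at its end, in the units of the state.
- sense(): the state, without advancing time (a new reading comes with each control period).
- read_camera(name): name is "side" or "top" or "wrist"; returns (picture, depth): 420x560x3 uint8, blue, green, red; 420x560 float32, m along the optical axis (not along the pixel's ray), 0 where there is no reading.
- camera_info(name): a dict with "fx", "fy", "cx", "cy" (pixels), "origin" and "rotation" of the camera in the world. Camera axes: x right, y down, z forward; pixel columns grow to the right and rows downward; lengths in m; the calibration is good to about 2 mm. A picture is of the moment at which its call begins: read the wrist's pose just before it. camera_info takes no time and is no camera call; for the wrist camera it gives the pose at the moment of the call.
- robot.sign_off(): hands the job in, once; it reports no verdict.
The state is a dict: "time_s": time; "qpos": joint angles; "joint_vel": joint speeds; "tau": joint torques, N m; "ee_pos": TCP position; "tool_rot": TCP orientation; "force": force on the tool from outside, world axes, zero at the start; "moment": the same for the moment, N m; "grip_width": finger opening in m.
Only numpy, scipy, OpenCV 4.12 (cv2) and the standard library are available. Lean on these libraries where they do the work, as an engineer would, in place of code of your own. Each camera call takes 0.05 s, during which the arm holds its last target. There are 200 camera calls.

## Working session

There is one attempt and no reset: what is moved stays moved. The work goes in short steps, Python scripts to look and compute and a tool call to move; the robot and the scene stay as the last step left them, time stands still between calls to the robot, and variables do not carry over. Pictures are saved under pics/ and viewed, about 8 in all and at most 12, crops included, and the job is handed in when it is done.

Besides the shell and the picture viewer there is one more tool, called after "Call:" in YAML: its name, and indented under it one key for each argument. arm_command: Moves the arm, as the interface text tells. Its arguments: {"type":"object","properties":{"motion":{"type":"array"},"grip_force":{"type":"number"}},"required":["motion"]}

```bash
mkdir -p pics; cat > h.py <<'E'
import numpy as np, cv2
from workcell import sense, read_camera, camera_info, robot
def grab(n,tag):
    ci=camera_info(n); im,d=read_camera(n)
    np.savez(f'pics/{tag}.npz',im=im,d=d,**{k:np.array(ci[k]) for k in('fx','fy','cx','cy','origin','rotation')})
    cv2.imwrite(f'pics/{tag}.png',im); return im,d
def R_of(r):
    r=np.array(r,float)
    if r.shape==(3,3): return r
    from scipy.spatial.transform import Rotation
    return Rotation.from_quat([r.flat[1],r.flat[2],r.flat[3],r.flat[0]]).as_matrix()
def world(tag,u,v):
    z=np.load(f'pics/{tag}.npz'); d=z['d'][int(v),int(u)]
    c=np.array([(u-z['cx'])/z['fx']*d,(v-z['cy'])/z['fy']*d,d])
    return R_of(z['rotation'])@c+z['origin']
def tool():
    s=sense(); return np.array(s['ee_pos']),R_of(s['tool_rot']),s
E
python3 - <<'E'
from h import *
a,_=grab('top','top1'); b,_=grab('side','side1')
p,R,s=tool(); print(p,R.round(3),s)
print(camera_info('top'))
E
```

```text
[ 0.17629409 -0.54683353  0.20472622] [[ 0.952  0.307 -0.   ]
 [ 0.307 -0.952  0.001]
 [ 0.    -0.002 -1.   ]] {'time_s': 0.1, 'qpos': array([-1.38002225e+00,  2.76531301e-01,  1.50591933e+00,  1.49336881e-05,
        1.36066340e+00, -1.20986053e-01]), 'joint_vel': array([ 0.00106463, -0.00076858, -0.00255925,  0.00049776,  0.00110603,
       -0.0006871 ]), 'tau': array([ 1.25448682e-03, -4.05457234e+01, -2.37780923e+01,  7.03463866e-02,
        2.99695402e-02, -4.59559055e-05]), 'ee_pos': array([ 0.17629409, -0.54683353,  0.20472622]), 'tool_rot': array([-7.60477477e-04,  9.87875241e-01,  1.55247963e-01, -1.92410259e-05]), 'force': array([-0.09844481,  0.11413622,  0.64618898]), 'moment': array([ 0.04120912,  0.02211862, -0.0365169 ]), 'grip_width': 0.09389993958792157}
{'fx': 462.90436467940594, 'fy': 462.90436467940594, 'cx': 279.35321355698755, 'cy': 213.52420592289513, 'origin': array([ 0.41238461, -0.01726494,  1.43556893]), 'rotation': array([-0.02513233,  0.71573932, -0.69723007,  0.0309165 ])}
```

View pics/top1.png

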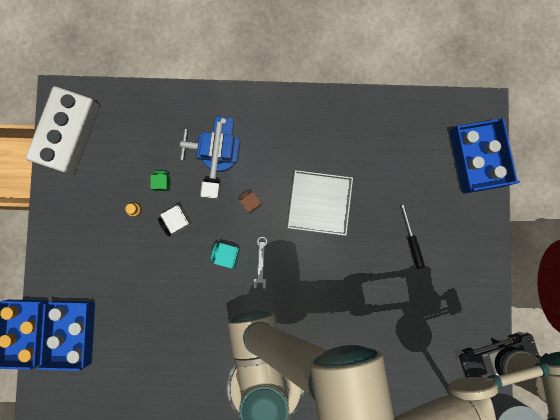

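View pics/side1.png

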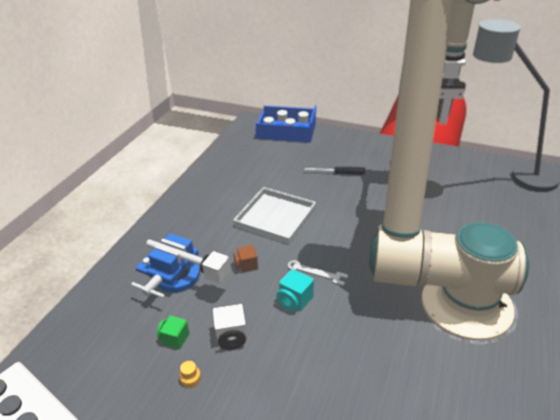

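The candidates in the top view are:
- Two aluminium/white blocks: (210,188), on the line in the vise, and (174,220), larger and loose.
- Brown at (250,201), green at (160,181) and turquoise at (225,254), all excluded by colour.

The block at (210,188) fits, because it is the smaller of the white pair and sits on the line. I'll confirm it in a crop.

```bash
python3 - <<'E'
from h import *
im=cv2.imread('pics/top1.png'); c=cv2.resize(im[105:245,140:300],None,fx=4.5,fy=4.2,interpolation=cv2.INTER_CUBIC)
c=cv2.resize(im[105:245,130:310],None,fx=4.2,fy=4.2,interpolation=cv2.INTER_CUBIC)
cv2.imwrite('pics/c1.png',c)
z=np.load('pics/top1.npz'); d=z['d']
V,U=np.mgrid[100:260,120:360]; D=d[V,U]
P=np.stack([(U-z['cx'])/z['fx']*D,(V-z['cy'])/z['fy']*D,D],-1)@R_of(z['rotation']).T+z['origin']
for n,(u,v) in dict(fit=(210,188),line=(215,165),big=(174,220),tray=(320,203),c1=(292,174),c2=(349,178),c3=(346,232),c4=(290,227),sleeve=(133,209),bench=(270,120)).items(): print(n,P[v-100,u-120].round(4))
m=(P[...,2]>.104)&(P[...,2]<.125)&(abs(U-210)<14)&(abs(V-188)<14)
Q=P[m]; print(m.sum(),Q.mean(0),Q.min(0),Q.max(0)); print(cv2.minAreaRect((Q[:,:2]*1000).astype(np.float32)))
E
```

```text
fit [0.5856 0.1741 0.1155]
line [0.6559 0.1647 0.0978]
big [0.4939 0.2841 0.0658]
tray [ 0.5626 -0.1532  0.0028]
c1 [ 0.6525 -0.0641 -0.0038]
c2 [ 0.6394 -0.2383  0.0291]
c3 [ 0.4735 -0.2323  0.024 ]
c4 [ 0.4843 -0.0609  0.0238]
sleeve [0.5249 0.4128 0.0459]
bench [0.8223 0.0097 0.    ]
294 [0.58413685 0.17519832 0.11242168] [0.55724496 0.15115886 0.10400613] [0.62504758 0.20068999 0.11878525]
((592.0247802734375, 175.2252960205078), (49.18645477294922, 66.82109069824219), 86.1585922241211)
```

View pics/c1.png

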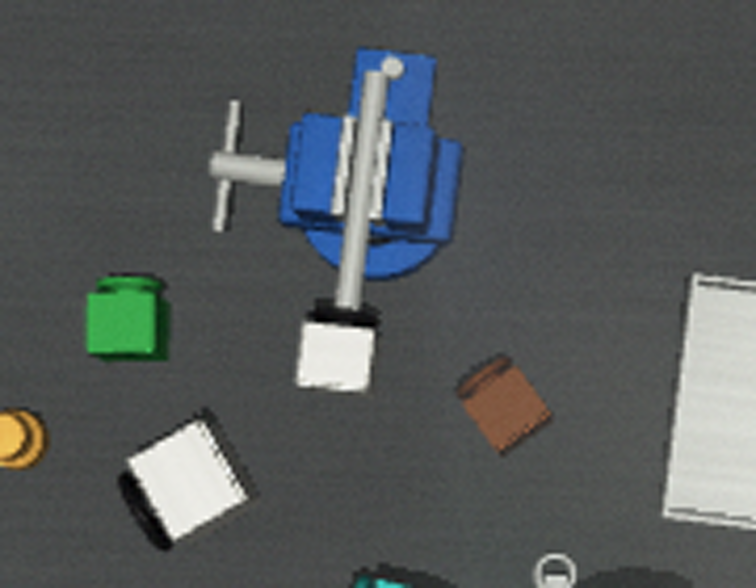

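The crop confirms it: white block at crop (335,355), black ring at (345,315) facing the vise with the line going through it. Next I'll fit the line axis and the tray centre, then compute the move.

```bash
cat >> h.py <<'E'
def cloud(tag,u0,u1,v0,v1):
    z=np.load(f'pics/{tag}.npz'); V,U=np.mgrid[v0:v1,u0:u1]; D=z['d'][V,U]
    P=np.stack([(U-z['cx'])/z['fx']*D,(V-z['cy'])/z['fy']*D,D],-1)@R_of(z['rotation']).T+z['origin']
    return P[D>0],z['im'][V,U][D>0]
def rel(tgt,yaw_dir):
    """shift in tool axes (mm) and yaw (deg) taking tool y to world angle yaw_dir(deg)"""
    p,R,s=tool(); a=np.degrees(np.arctan2(R[1,1],R[0,1])); dy=(a-yaw_dir+90)%180-90
    return (R.T@(np.array(tgt)-p)*1000).round(1),round(dy,1)
E
python3 - <<'E'
from h import *
P,c=cloud('top1',205,228,115,200)
m=(abs(P[:,2]-.097)<.004)&(P[:,0]>.625)&(c.min(1)>90)&(P[:,0]<.76); Q=P[m]
k=np.polyfit(Q[:,0],Q[:,1],1); print(m.sum(),k,np.degrees(np.arctan(k[0])),np.polyval(k,.585),Q[:,0].min(),Q[:,0].max())
m=(c.min(1)>190)&(P[:,2]>.105)&(P[:,0]<.62); Q=P[m]; print('block',m.sum(),Q.mean(0),Q.min(0),Q.max(0))
T,c=cloud('top1',275,365,160,245); m=(c.min(1)>130)&(T[:,2]>-.02)&(T[:,2]<.04);print('tray',cv2.minAreaRect((T[m][:,:2]*1000).astype(np.float32)))
print(rel([.58,.175,.23],np.degrees(np.arctan(k[0]))))
E
```

```text
206 [-0.08869837  0.22694698] -5.068777295563438 0.1750584333871404 0.6261206095641099 0.7598755521119973
block 183 [0.58177547 0.17164022 0.1129122 ] [0.55983817 0.15203277 0.1058514 ] [0.60322062 0.19003505 0.11878525]
tray ((564.5711669921875, -153.59945678710938), (184.36073303222656, 185.06887817382812), 84.25285339355469)
(array([ 605.7, -563.2,  -24.3]), np.float64(-67.1))
```

Call:
arm_command:
  motion:
    - [36,-33,-2,0,1]
    - [72,-67,-4,0,1]
    - [108,-100,-6,0,1]
    - [144,-134,-8,0,1]
    - [180,-167,-10,0,1]
    - [216,-200,-12,0,1]
    - [252,-234,-14,0,1]
    - [288,-268,-16,0,1]

```text
time_s: 0.9
ee_pos: [0.3685, -0.2014, 0.2211]
tool_rot: [-0.001, 0.988, 0.155, -0.0]
force: [0.6, 0.7, -0.2]
grip_width: 0.0941
```

Call:
arm_command:
  motion:
    - [36,-33,-1,-8,1]
    - [72,-67,-2,-16,1]
    - [108,-100,-3,-24,1]
    - [144,-134,-4,-32,1]
    - [180,-167,-5,-40,1]
    - [216,-200,-6,-48,1]
    - [252,-234,-7,-56,1]
    - [288,-268,-8,-64,1]

```text
time_s: 1.7
ee_pos: [0.5611, 0.1439, 0.2293]
tool_rot: [-0.001, 0.754, 0.657, 0.0]
force: [1.3, -0.4, 0.2]
grip_width: 0.0938
```

```bash
python3 - <<'E'
from h import *
print(tool()[0], rel([.588,.175,.23],-5.07))
E
```

```text
[0.56105234 0.14386088 0.22930669] (array([34.5, 22.5, -0.7]), np.float64(-2.7))
```

Call:
arm_command:
  motion:
    - [17,11,0,-2.7,1]
    - [34.5,22.5,0,-2.7,1]
    - [34.5,22.5,0,-2.7,1]
    - [34.5,22.5,0,-2.7,1]

```text
time_s: 2.1
ee_pos: [0.5874, 0.1748, 0.2285]
tool_rot: [-0.001, 0.738, 0.675, -0.001]
force: [-0.6, -0.2, 0.8]
grip_width: 0.094
```

```bash
python3 - <<'E'
from h import *
p,R,s=tool(); print(p,R.round(3)); grab('wrist','w1'); print(camera_info('wrist')['origin'])
print(rel([.588,.175,.23],-5.07))
E
```

```text
[0.58737832 0.17483603 0.22853264] [[ 0.088  0.996 -0.003]
 [ 0.996 -0.088  0.   ]
 [ 0.    -0.003 -1.   ]]
[0.59468943 0.24973551 0.40881584]
(array([ 0.7,  0.7, -1.2]), np.float64(-0.0))
```

View pics/w1.png

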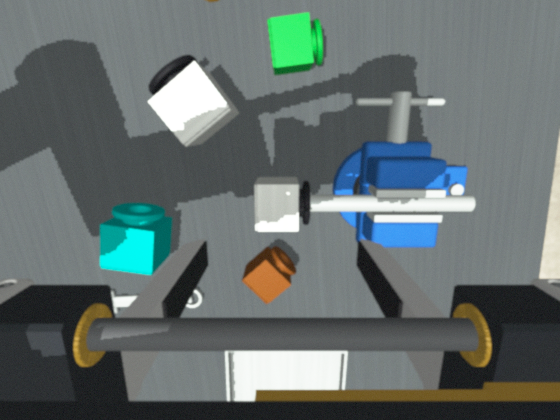

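The wrist view shows the block at u 256–300, v 178–232, the ring at u 301–310, and the line at v≈204 running to the right. I'll measure from its depth.

```bash
python3 - <<'E'
from h import *
P,c=cloud('w1',245,480,170,240); t=np.radians(-5.07)
ax=np.array([np.cos(t),np.sin(t)]); nx=np.array([-ax[1],ax[0]])
a=P[:,:2]@ax; b=P[:,:2]@nx
m=(P[:,2]>.105)&(P[:,2]<.122)
h=np.histogram(a[m],bins=np.arange(.53,.62,.002)); print(list(zip(h[1].round(3),h[0])))
bm=m&(c.min(1)>110); print('block along',np.percentile(a[bm],[0,2,50,98,100]),'across',np.percentile(b[bm],[0,2,50,98,100]),'z',np.percentile(P[bm,2],[2,50,98]))
lm=(P[:,2]>.092)&(P[:,2]<.103)&(a>.60)&(a<.66)&(c.min(1)>100); print('line top z',np.percentile(P[lm,2],[50,95]),'across',np.percentile(b[lm],[2,50,98]))
rm=(c.max(1)<60)&(P[:,2]>.095)&(P[:,2]<.125)&(a<.61); print('ring',rm.sum(),np.percentile(a[rm],[2,50,98]),np.percentile(P[rm,2],[50,98]))
p=tool()[0]; print('tcp along,across',p[:2]@ax,p[:2]@nx)
lq=P[(P[:,2]>.093)&(P[:,2]<.103)&(a>.6)&(c.min(1)>100)];print(np.degrees(np.arctan(np.polyfit(lq[:,0],lq[:,1],1)[0])))
E
```

```text
[(np.float64(0.53), np.int64(0)), (np.float64(0.532), np.int64(0)), (np.float64(0.534), np.int64(0)), (np.float64(0.536), np.int64(0)), (np.float64(0.538), np.int64(0)), (np.float64(0.54), np.int64(27)), (np.float64(0.542), np.int64(101)), (np.float64(0.544), np.int64(96)), (np.float64(0.546), np.int64(97)), (np.float64(0.548), np.int64(102)), (np.float64(0.55), np.int64(101)), (np.float64(0.552), np.int64(101)), (np.float64(0.554), np.int64(98)), (np.float64(0.556), np.int64(97)), (np.float64(0.558), np.int64(98)), (np.float64(0.56), np.int64(98)), (np.float64(0.562), np.int64(97)), (np.float64(0.564), np.int64(97)), (np.float64(0.566), np.int64(97)), (np.float64(0.568), np.int64(98)), (np.float64(0.57), np.int64(97)), (np.float64(0.572), np.int64(96)), (np.float64(0.574), np.int64(97)), (np.float64(0.576), np.int64(97)), (np.float64(0.578), np.int64(97)), (np.float64(0.58), np.int64(97)), (np.float64(0.582), np.int64(98)), (np.float64(0.584), np.int64(53)), (np.float64(0.586), np.int64(3)), (np.float64(0.588), np.int64(2)), (np.float64(0.59), np.int64(35)), (np.float64(0.592), np.int64(66)), (np.float64(0.594), np.int64(65)), (np.float64(0.596), np.int64(30)), (np.float64(0.598), np.int64(0)), (np.float64(0.6), np.int64(0)), (np.float64(0.602), np.int64(0)), (np.float64(0.604), np.int64(0)), (np.float64(0.606), np.int64(0)), (np.float64(0.608), np.int64(0)), (np.float64(0.61), np.int64(0)), (np.float64(0.612), np.int64(0)), (np.float64(0.614), np.int64(0)), (np.float64(0.616), np.int64(0))]
block along [0.54117127 0.54276476 0.57256631 0.7286986  0.7330716 ] across [0.20140542 0.20289876 0.22689657 0.24952693 0.24993593] z [0.10513191 0.11327417 0.11503922]
line top z [0.09853979 0.10049718] across [0.21813637 0.22758303 0.23457291]
ring 318 [0.5879989  0.5924766  0.59661865] [0.10616756 0.11336547]
tcp along,across 0.5694842212441744 0.22556113482515064
-5.202540843674818
```

The measurement is consistent: overall length 55.6 mm along the axis, block top at 0.114, line top at 0.0985. The TCP is already centred within 1 mm, so I'll descend.

Call:
arm_command:
  motion:
    - [0,0,30,0,0.9]
    - [0,0,60,0,0.8]
    - [0,0,90,0,0.75]
    - [0,0,110,0,0.72]
    - [0,0,120,0,0.7]
    - [0,0,125.5,0,0.7]
    - [0,0,125.5,0,0.7]
    - [0,0,125.5,0,0.7]
  grip_force: 16

```text
time_s: 2.95
ee_pos: [0.5876, 0.1743, 0.1045]
tool_rot: [-0.0, 0.738, 0.675, 0.0]
force: [-0.8, 0.3, 1.0]
grip_width: 0.066
```

```bash
python3 - <<'E'
from h import *
s=sense(); print(s['ee_pos'],s['force'],s['grip_width'])
grab('wrist','w2')
E
python3 -c "
import cv2
im=cv2.imread('pics/w2.png'); cv2.imwrite('pics/w2c.png',cv2.resize(im[100:400,120:480],None,fx=2,fy=2))"
```

```text
[0.58764986 0.17431868 0.10450004] [-0.80395443  0.28168335  0.97826697] 0.06604032855350017
```

View pics/w2c.png

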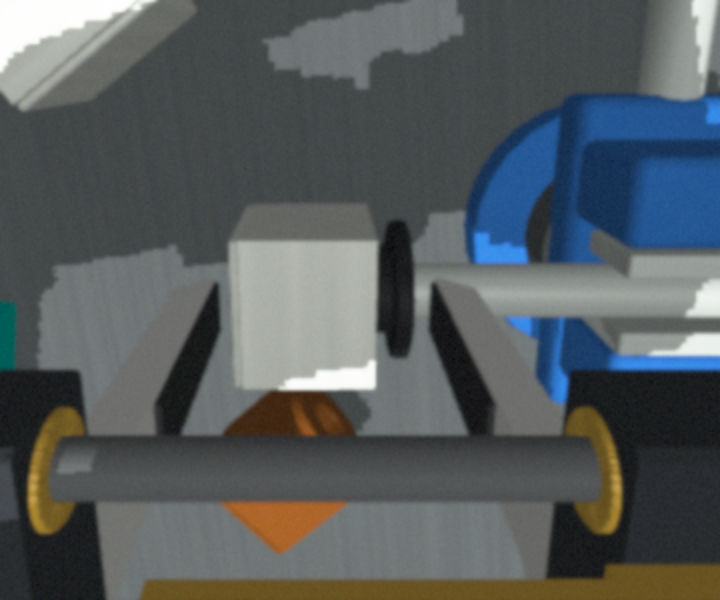

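The crop shows the fingers either side of the fitting: left pad edge at 218 against the block at 232, right pad at 432 against the ring at 412. Nothing is touching yet. I'll lower 2 mm and close gently.

Call:
arm_command:
  motion:
    - [0,-0.5,2,0,0.66]
    - [0,-0.5,2,0,0.62]
    - [0,-0.5,2,0,0.6]
    - [0,-0.5,2,0,0.58]
    - [0,-0.5,2,0,0.55]
    - [0,-0.5,2,0,0.5]
    - [0,-0.5,2,0,0.45]
    - [0,-0.5,2,0,0.45]
  grip_force: 16

```text
time_s: 3.8
ee_pos: [0.5865, 0.1743, 0.103]
tool_rot: [-0.001, 0.738, 0.675, -0.0]
force: [-1.8, -1.4, 5.9]
grip_width: 0.0542
```

The ring stopped at about 1.8 mm of travel, so the claws are hooked as expected. Now I'll push gently toward the vise (+y tool) in small steps.

Call:
arm_command:
  motion:
    - [0,0.5,0,0,0.45]
    - [0,1,0,0,0.45]
    - [0,1.5,0,0,0.45]
    - [0,2,0,0,0.45]
    - [0,2,0,0,0.45]
    - [0,2,0,0,0.45]

```text
time_s: 4.4
ee_pos: [0.5866, 0.1741, 0.103]
tool_rot: [-0.002, 0.738, 0.675, -0.002]
force: [-5.8, 0.9, 7.4]
grip_width: 0.0538
```

Call:
arm_command:
  motion:
    - [0,2,0,0,0.45]
    - [0,2.5,0,0,0.45]
    - [0,3,0,0,0.45]
    - [0,3,0,0,0.45]
    - [0,3,0,0,0.45]

```text
time_s: 4.9
ee_pos: [0.5868, 0.1741, 0.103]
tool_rot: [-0.004, 0.738, 0.675, -0.004]
force: [-7.5, 0.3, 6.7]
grip_width: 0.0544
```

Call:
arm_command:
  motion:
    - [0,2,-0.5,0,0.45]
    - [0,3,-1,0,0.45]
    - [0,3.5,-1,0,0.45]
    - [0,4,-1,0,0.45]
    - [0,4,-1,0,0.45]
    - [0,4,-1,0,0.45]

```text
time_s: 5.5
ee_pos: [0.5875, 0.174, 0.1031]
tool_rot: [-0.006, 0.738, 0.675, -0.006]
force: [-7.3, -0.8, 4.4]
grip_width: 0.0543
```

Call:
arm_command:
  motion:
    - [0,3,-0.5,0,0.45]
    - [0,4,-0.5,0,0.45]
    - [0,4.5,-0.5,0,0.45]
    - [0,5,-0.5,0,0.45]
    - [0,5.5,-0.5,0,0.45]
    - [0,5.5,-0.5,0,0.45]
    - [0,5.5,-0.5,0,0.45]

```text
time_s: 6.2
ee_pos: [0.5894, 0.1738, 0.1031]
tool_rot: [-0.009, 0.738, 0.675, -0.009]
force: [-9.0, 0.3, 6.5]
grip_width: 0.0537
```

Call:
arm_command:
  motion:
    - [0,3,-1,0,0.45]
    - [0,4,-1,0,0.45]
    - [0,4.5,-1,0,0.45]
    - [0,5,-1,0,0.45]
    - [0,5,-1,0,0.45]
    - [0,5,-1,0,0.45]

```text
time_s: 6.8
ee_pos: [0.5903, 0.1736, 0.1033]
tool_rot: [-0.012, 0.738, 0.675, -0.012]
force: [-8.6, 0.2, 4.4]
grip_width: 0.0534
```

```bash
python3 - <<'E'
from h import *
p,R,s=tool(); print(p,R.round(4),s['force'],s['moment'],s['grip_width'],s['joint_vel'])
E
```

```text
[0.59034268 0.17358619 0.10333835] [[ 8.860e-02  9.955e-01 -3.330e-02]
 [ 9.961e-01 -8.860e-02  8.000e-04]
 [-2.200e-03 -3.330e-02 -9.994e-01]] [-8.63675417  0.19348799  4.44017607] [-0.0332979   1.57262819  0.03059046] 0.05344244815154721 [-0.00058058 -0.00107092 -0.00111545  0.00033488 -0.00034233  0.00134729]
```

Call:
arm_command:
  motion:
    - [0,3,-1,0,0.45]
    - [0,4,-1,0,0.45]
    - [0,5,-1,0,0.45]
    - [0,5.5,-1,0,0.45]
    - [0,6,-1,0,0.45]
    - [0,6,-1,0,0.45]

```text
time_s: 7.4
ee_pos: [0.5907, 0.1735, 0.1035]
tool_rot: [-0.015, 0.737, 0.675, -0.016]
force: [-11.8, 0.7, 6.7]
grip_width: 0.053
```

```bash
python3 - <<'E'
from h import *
p,R,s=tool(); print(p,R[:,2].round(4),s['force'],s['moment'],s['grip_width'])
grab('wrist','w3')
im=cv2.imread('pics/w3.png'); cv2.imwrite('pics/w3c.png',cv2.resize(im[170:320,200:380],None,fx=4,fy=4,interpolation=cv2.INTER_CUBIC))
t=np.radians(-5.07); ax=np.array([np.cos(t),np.sin(t)])
for tag in('w2','w3'):
    P,c=cloud(tag,200,380,180,330); nx=np.array([-ax[1],ax[0]]);a=P[:,:2]@ax;b=P[:,:2]@nx
    m=(P[:,2]>.108)&(P[:,2]<.120)&(b>.228)&(b<.248)
    h=np.histogram(a[m],bins=np.arange(.53,.62,.001)); print(tag,[(round(x,3),int(n)) for x,n in zip(h[1],h[0]) if n])
    mm=m&(c.min(1)>90); print(np.percentile(a[mm],[1,5,95,99]), np.polyfit(a[mm],P[mm,2],1))
E
```

```text
[0.59074519 0.17350584 0.10354612] [-0.0447  0.001  -0.999 ] [-11.83213281   0.65852172   6.66645145] [0.08712947 2.1785433  0.12179791] 0.05300555172132331
w2 [(np.float64(0.53), 11), (np.float64(0.531), 12), (np.float64(0.532), 10), (np.float64(0.533), 13), (np.float64(0.534), 14), (np.float64(0.535), 22), (np.float64(0.536), 25), (np.float64(0.537), 28), (np.float64(0.541), 18), (np.float64(0.542), 48), (np.float64(0.543), 59), (np.float64(0.544), 51), (np.float64(0.545), 52), (np.float64(0.546), 54), (np.float64(0.547), 52), (np.float64(0.548), 49), (np.float64(0.549), 59), (np.float64(0.55), 56), (np.float64(0.551), 56), (np.float64(0.552), 50), (np.float64(0.553), 54), (np.float64(0.554), 57), (np.float64(0.555), 50), (np.float64(0.556), 54), (np.float64(0.557), 59), (np.float64(0.558), 53), (np.float64(0.559), 49), (np.float64(0.56), 63), (np.float64(0.561), 49), (np.float64(0.562), 46), (np.float64(0.563), 63), (np.float64(0.564), 58), (np.float64(0.565), 38), (np.float64(0.566), 63), (np.float64(0.567), 64), (np.float64(0.568), 32), (np.float64(0.569), 63), (np.float64(0.57)
[... 2158 characters left out ...]
83), 66), (np.float64(0.584), 50), (np.float64(0.585), 48), (np.float64(0.586), 60), (np.float64(0.587), 55), (np.float64(0.588), 48), (np.float64(0.589), 57), (np.float64(0.59), 49), (np.float64(0.594), 31), (np.float64(0.595), 34), (np.float64(0.596), 21), (np.float64(0.597), 38), (np.float64(0.598), 35), (np.float64(0.599), 23), (np.float64(0.6), 27), (np.float64(0.601), 19), (np.float64(0.602), 11), (np.float64(0.603), 14), (np.float64(0.604), 13), (np.float64(0.605), 13), (np.float64(0.606), 13), (np.float64(0.607), 13), (np.float64(0.608), 13), (np.float64(0.609), 12), (np.float64(0.61), 9), (np.float64(0.611), 9)]
[0.5387378  0.54750149 0.59076408 0.6092807 ] [-0.03208948  0.13259025]
```

View pics/w3c.png

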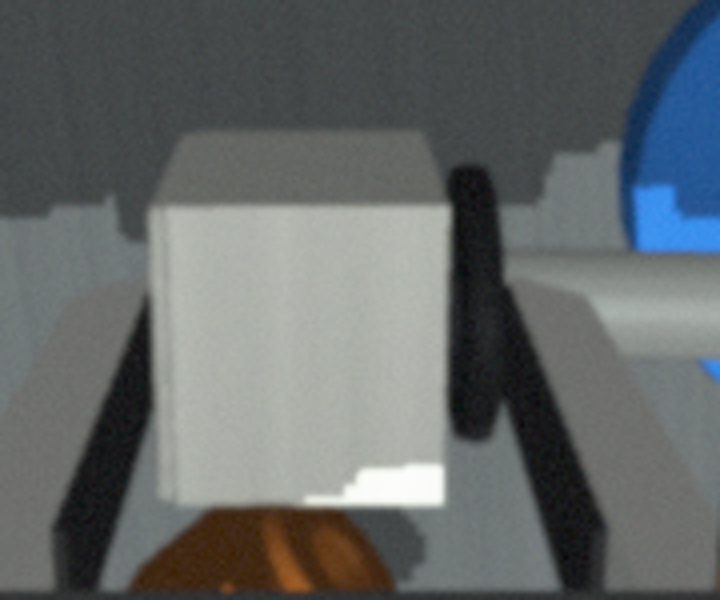

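The wrist picture shows the block at crop x 150–450 and the ring at 450–505, so the gap between ring and mouth is smaller but not closed. The fitting has moved on by about 4–5 mm, and ring travel (~3 mm) is past the hooked 1–2 mm. My push probably takes force off the ring finger, so I'll ease the push to balance the spring and squeeze with 20 N.

Call:
arm_command:
  motion:
    - [0,4,0,0,0.4]
    - [0,3.5,0,0,0.4]
    - [0,3.5,0,0,0.4]
    - [0,3.5,0,0,0.4]
    - [0,3.5,0,0,0.4]
  grip_force: 20

```text
time_s: 7.95
ee_pos: [0.5919, 0.174, 0.1035]
tool_rot: [-0.017, 0.737, 0.675, -0.017]
force: [-5.6, 0.5, 6.5]
grip_width: 0.0497
```

The ring dropped fully (49.7 mm wide). Now I'll pull straight off, keeping the squeeze on.

Call:
arm_command:
  motion:
    - [0,-2,0.1,0,0.4]
    - [0,-5,0.2,0,0.4]
    - [0,-8,0.4,0,0.4]
    - [0,-12,0.6,0,0.4]
    - [0,-16,0.8,0,0.4]
    - [0,-20,1,0,0.4]
    - [0,-24,1.2,0,0.4]
    - [0,-28,1.4,0,0.4]

```text
time_s: 8.75
ee_pos: [0.5643, 0.1765, 0.1038]
tool_rot: [-0.017, 0.737, 0.675, -0.017]
force: [1.3, 0.2, 0.9]
grip_width: 0.0492
```

Sliding freely, ring still down. I'll carry on.

Call:
arm_command:
  motion:
    - [0,-6,0.3,0,0.4]
    - [0,-12,0.6,0,0.4]
    - [0,-18,0.9,0,0.4]
    - [0,-24,1.2,0,0.4]
    - [0,-32,1.6,0,0.4]
    - [0,-40,2,0,0.4]
    - [0,-45,2.2,0,0.4]
    - [0,-45,2.2,0,0.4]

```text
time_s: 9.55
ee_pos: [0.5182, 0.1806, 0.1038]
tool_rot: [-0.017, 0.737, 0.675, -0.017]
force: [-0.2, -0.3, -4.0]
grip_width: 0.049
```

```bash
python3 - <<'E'
from h import *
p,R,s=tool(); print(p,s['force'],s['grip_width'])
grab('wrist','w4'); im=cv2.imread('pics/w4.png'); cv2.imwrite('pics/w4c.png',cv2.resize(im[120:360,140:500],None,fx=2,fy=2))
print(rel([.5646,-.1536,.16],R and 0 if 0 else -5.07))
E
```

```text
[0.51819906 0.18057122 0.10375512] [-0.17007709 -0.33961083 -4.02020352] 0.049015479583945955
(array([-329. ,   71.9,  -59. ]), np.float64(0.0))
```

View pics/w4c.png

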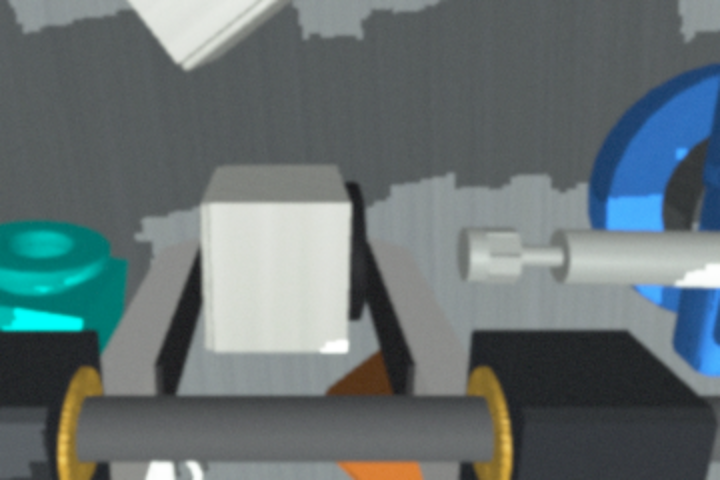

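The fitting is off: crop block at 205–350, ring pressed at 358, bare line end at 460. It weighs about 4 N. I'll lift it and carry it to the tray.

Call:
arm_command:
  motion:
    - [0,0,-15,0,0.4]
    - [0,0,-35,0,0.4]
    - [0,1,-55,0,0.4]
    - [-20,5,-59,0,0.4]
    - [-50,12,-59,0,0.4]
    - [-90,20,-59,0,0.4]
    - [-130,30,-59,0,0.4]
    - [-165,38,-59,0,0.4]
  grip_force: 28

```text
time_s: 10.4
ee_pos: [0.5461, 0.0107, 0.1614]
tool_rot: [-0.016, 0.737, 0.675, -0.017]
force: [0.5, -0.7, -4.2]
grip_width: 0.0494
```

Call:
arm_command:
  motion:
    - [-40,8,0,0,0.4]
    - [-80,17,0,0,0.4]
    - [-115,25,0,0,0.4]
    - [-145,31,0,0,0.4]
    - [-160,34,0,0,0.4]
    - [-164,35,0,0,0.4]
    - [-164,35,0,0,0.4]

```text
time_s: 11.1
ee_pos: [0.5664, -0.1552, 0.16]
tool_rot: [-0.017, 0.738, 0.675, -0.016]
force: [-0.5, -0.7, -4.2]
grip_width: 0.0494
```

```bash
python3 - <<'E'
from h import *
p,R,s=tool(); print(p,R.round(3),s['force'],s['grip_width'])
grab('wrist','w5'); grab('side','s5'); im=cv2.imread('pics/w5.png'); s=cv2.imread('pics/s5.png')
cv2.imwrite('pics/w5c.png',np.hstack([cv2.resize(im[100:400,120:480],None,fx=1.2,fy=1.2),cv2.resize(s[150:300,190:370],None,fx=2,fy=2.4)]))
print(rel([.5646,-.1536,.06],-5.4))
P,c=cloud('w5',120,480,100,330); m=(abs(P[:,2]-p[2]-.01)<.006)&(c.min(1)>90)
print(m.sum(),np.percentile(P[m],[3,50,97],axis=0).round(4)); A=np.c_[P[m][:,:2],np.ones(m.sum())]; print(np.linalg.lstsq(A,P[m][:,2],rcond=None)[0])
E
```

```text
[ 0.56641933 -0.15518816  0.15997759] [[ 0.088  0.995 -0.047]
 [ 0.996 -0.088  0.003]
 [-0.001 -0.047 -0.999]] [-0.49756048 -0.69846926 -4.20245881] 0.04936651306105287
(array([  0.5,   3. , 100.1]), np.float64(0.4))
5880 [[ 0.5429 -0.177   0.1673]
 [ 0.5646 -0.1516  0.1707]
 [ 0.5866 -0.1309  0.1725]]
[-0.04624692 -0.01436784  0.19450762]
```

View pics/w5c.png

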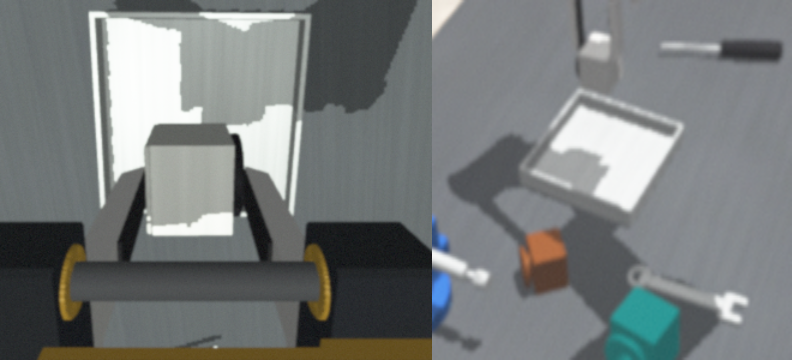

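The fitting is held level to within 0.05 rad over the tray; contact is expected at TCP z ≈ 0.042. I'll lower to just above that, then feel.

Call:
arm_command:
  motion:
    - [0,1,25,0,0.4]
    - [0,2,50,0,0.4]
    - [0,3,75,0,0.4]
    - [0,4,95,0,0.4]
    - [0,5,107,0,0.4]
    - [0,5,112,0,0.4]
    - [0,5,113,0,0.4]
    - [0,5,113,0,0.4]

```text
time_s: 12.0
ee_pos: [0.5667, -0.1541, 0.0479]
tool_rot: [-0.016, 0.737, 0.676, -0.016]
force: [0.3, 0.4, -4.5]
grip_width: 0.049
```

Call:
arm_command:
  motion:
    - [0,0,1,0,0.4]
    - [0,0,2,0,0.4]
    - [0,0,3,0,0.4]
    - [0,0,4,0,0.4]
    - [0,0,4,0,0.4]
    - [0,0,4,0,0.4]

```text
time_s: 12.6
ee_pos: [0.5664, -0.1542, 0.0438]
tool_rot: [-0.016, 0.737, 0.676, -0.016]
force: [-0.2, -0.4, -4.4]
grip_width: 0.0493
```

Call:
arm_command:
  motion:
    - [0,0,0.5,0,0.4]
    - [0,0,1,0,0.4]
    - [0,0,1.5,0,0.4]
    - [0,0,2,0,0.4]
    - [0,0,2.5,0,0.4]
    - [0,0,2.5,0,0.4]
    - [0,0,2.5,0,0.4]

```text
time_s: 13.3
ee_pos: [0.5664, -0.1543, 0.0429]
tool_rot: [-0.016, 0.737, 0.676, -0.016]
force: [-2.6, 0.4, 6.7]
grip_width: 0.0496
```

It touched down at the expected height with about 11 N. I'll ease the push and open gently.

Call:
arm_command:
  motion:
    - [0,0,0.5,0,0.4]
    - [0,0,0.5,0,0.52]
    - [0,0,0.5,0,0.54]
    - [0,0,0.5,0,0.57]
    - [0,0,0.5,0,0.6]
    - [0,0,0.5,0,0.64]
    - [0,0,0.5,0,0.68]
    - [0,0,0.5,0,0.72]
  grip_force: 10

```text
time_s: 14.1
ee_pos: [0.5659, -0.1542, 0.042]
tool_rot: [-0.016, 0.737, 0.676, -0.016]
force: [-0.3, -0.1, -0.7]
grip_width: 0.067
```

Call:
arm_command:
  motion:
    - [0,0,0,0,0.8]
    - [0,0,0,0,0.8]
    - [0,0,-10,0,0.8]
    - [0,-1,-30,0,0.8]
    - [0,-3,-60,0,0.8]
    - [0,-5,-100,0,0.8]
    - [0,-5,-130,0,0.8]
    - [0,-5,-130,0,0.8]

```text
time_s: 14.9
ee_pos: [0.57, -0.1552, 0.1778]
tool_rot: [-0.011, 0.737, 0.676, -0.014]
force: [0.8, -0.2, -0.1]
grip_width: 0.0752
```

```bash
python3 - <<'E'
from h import *
p,R,s=tool(); print(s['time_s'],p,s['force'],s['grip_width'])
grab('wrist','w6'); im=cv2.imread('pics/w6.png'); cv2.imwrite('pics/w6c.png',im[60:420,80:480])
P,c=cloud('w6',120,480,60,330); m=(abs(P[:,2]-.052)<.006)&(c.min(1)>90)&(abs(P[:,0]-.565)<.05)&(abs(P[:,1]+.154)<.05)
print(m.sum(),np.percentile(P[m],[3,50,97],axis=0).round(4)); A=np.c_[P[m][:,:2],np.ones(m.sum())]; print(np.linalg.lstsq(A,P[m][:,2],rcond=None)[0])
E
```

```text
14.9 [ 0.57001311 -0.15524042  0.17780149] [ 0.7988793  -0.20426491 -0.07356069] 0.07523375002314737
1963 [[ 0.5409 -0.1762  0.0514]
 [ 0.5616 -0.1526  0.0528]
 [ 0.5823 -0.1308  0.0542]]
[-0.00012521 -0.00452369  0.05221578]
```

View pics/w6c.png

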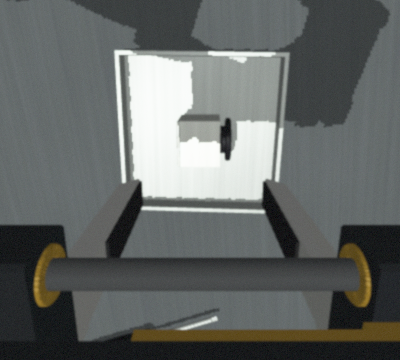

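The picture shows the fitting flat near the middle of the tray (crop 178–235, 115–165), with the ring out and the gripper clear. The block top is level at 0.0528, against 0.052 expected. Handing in.

```bash
python3 -c "
from workcell import robot; print(robot.sign_off())"
```

```text
the job is handed in; nothing more can be done
None
```

The fitting came off the line and is lying in the tray; I handed the job in at about 15 s. `sign_off` gives no verdict, so I can't say how it was judged.

- **Unlocking:** I squeezed with 16 N and pushed toward the vise in small steps, with the wrist force peaking at about 12 N. The ring stuck at about 3 mm of travel. I eased the push and squeezed with 20 N, and it dropped fully (grip width 49.7 mm).
- **Pulling off:** The fitting slid off straight with about 1 N of resistance and the ring still down. I carried it to the tray and set it down with about 11 N of contact, then let go.
- **Last checks:** The block top is level at 52.8 mm, against 52 mm expected. The fitting is within about 1 cm of the tray's centre and the ring looks sprung out in the picture. The gripper is about 0.13 m clear of it, with no contact force.

**What didn't go as planned:**
- **Tilt:** The repeated pushes tilted the tool, and the fitting with it, by up to about 0.05 rad. The fitting is level again now that it is released.
- **Seat force:** I didn't measure it directly. The wrist force peaked while the ring was only part-way down, so the line may have touched the seat lightly. I estimate under 10 N.

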